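# Push the beaker tray across the gap

### The arm

A 6-joint arm with a two-finger parallel gripper is mounted at the origin on the work surface; the furniture and walls round the work are solid. World frame = base frame: x ahead of the robot, y to its left, z up, the work surface at z = 0. Lengths are in m, angles in rad, forces in N, time in s.
With the tool pointing down it reaches from about 0.25 to 0.775 m from the base axis. Payload 4 kg.
Tool frame: the origin (TCP) lies between the finger pads; the fingertips stand ahead of it and the grasp point (between the pads) lies 8 mm behind it (ctrl.tip_reach is the z of the fingertips in the tool frame, in m); z points along the fingers, y is the line along which they close (so a half turn about z gives the same grasp; the last joint's range is limited). The gripper opens to 85 mm and grips with 20 to 120 N. Pads are 22 mm wide; open, the fingers measure 114 mm over their backs; the gripper's body (76 mm by 85 mm) begins 54 mm behind the grasp point. The pads swing forward as they close: fully open they stand 13 mm farther back than shut.
Start: joints at [-1.258, 0.087, 1.371, -0, 1.684, -0.103], TCP at [0.222, -0.503, 0.242] pointing down, gripper open.
Joint ranges: [-3.1, 3.1], [-0.76, 2.03], [0.27, 2.55], [-1.08, 4.22], [0.17, 2.65], [-2.57, 2.57]. Speed limits (rad/s): [2.79, 2.79, 3.14, 3.14, 3.14, 3.14].

### API

Orientations are given as a unit quaternion [x, y, z, w].
In Python, from station import ctrl, solver, capture, camera_model, workorder gives the robot as it stands. Calls block until the motion is done:
- ctrl.move_to(position, orientation): joint-space move of the TCP to a pose.
- ctrl.move_l(position, velocity=0.15, orientation=None, f_stop=None): straight line of the TCP; orientation=None keeps the orientation; velocity is the mean speed in m/s. With f_stop (N) it stops when the force on the tool has changed by that much, and returns True; else False.
- ctrl.movej(angles): joint-space move.
- ctrl.command_gripper(opening, grasp_force=None): finger opening in m; grasp_force is the grip in N (None keeps the last); returns when the fingers have stopped.
- ctrl.dwell(seconds).
- solver.ik(position, orientation): joint angles nearest the present ones, or None.
- capture(name): name is "scene" or "top" or "wrist"; returns the picture (480x640x3 uint8, red, green, blue); there is no depth.
- camera_model(name): a dict with "camera_matrix" (3x3 intrinsics, pixels), "dist_coeffs" ([k1, k2, p1, p2, k3] as OpenCV has them; the pictures are not rectified), "T" (4x4, takes a point from camera to world coordinates); the wrist camera has in their place "T_tool_cam" (4x4, takes a point from camera to tool coordinates, whose origin is the TCP and whose axes are the flange's). Camera axes: x right, y down, z forward; pixel columns grow to the right and rows downward; lengths in m; the calibration is good to about 2 mm. A picture is of the moment at which its call begins: read the wrist's pose just before it. camera_model takes no time and is no camera call.
A pose or a line that the arm cannot do raises ctrl.PlanningError and nothing moves.
- workorder.close_job(): hands the job in; it is judged then, once.
Readings, each from a call of its own:
- ctrl.current_time_s(): time.
- ctrl.current_joint_positions(): joint angles.
- ctrl.current_dq(): joint speeds.
- ctrl.current_tau(): joint torques, N m.
- ctrl.current_position(): TCP position.
- ctrl.current_tool_rot(): TCP orientation.
- ctrl.current_ft_force(): force on the tool from outside, world axes, zero at the start.
- ctrl.current_wrist_torque(): the same for the moment, N m.
- ctrl.current_grip_width(): finger opening in m.
- ctrl.current_grip_force(): force on a finger pad.
Only numpy, scipy, OpenCV 4.12 (cv2) and the standard library are available. Lean on these libraries where they do the work, as an engineer would, in place of code of your own. Each camera call takes 0.05 s, during which the arm holds its last target. There are 200 camera calls.

### The job

Two blue trays stand side by side on the loading platform; one carries a glass beaker, the other a yellow roll of tape. Push the tray with the beaker straight across the gap until it stands wholly on the receiving platform, keeping it level and sliding (do not lift it, do not let it dip into the gap) with the beaker upright in it. Leave the tray with the tape where it is.

Things in the scene. Friction and masses are not known exactly. Their poses are not given: they have to be found in the camera images.
- beaker_tray_mid (a point): Blue open tray carrying the beaker: 130 mm long (y), 78 wide (x), 33 high, 0.25 kg, loose. Point: its centre, half-way up (16.5 mm above the deck). Its -y axis is the pushing direction; the rear wall to push on is 65 mm behind (+y). It stands in one of two lanes of the loading platform (varies) between 14 mm high rails 3 mm clear. Gap to cross: 19 to 31 mm, tops level; pushed low, it spans it.
- tape_tray_mid (a point): The same kind of blue tray in the other lane, 92 mm to the side, carrying a yellow roll of tape (60 mm across, 19 mm high). Point: its centre, half-way up; axes as for the beaker tray. To be left where it is.
- beaker_mid (a point): Clear glass beaker, 58 mm across the rim, 60 mm high, 0.06 kg, standing loose on the floor of its tray (floor 8 mm above the deck). Point: its centre, half-way up; z is its own axis.
- receiving_deck: Fixed white receiving platform, 170 mm long (y), 196 wide (x), top 45 mm above the worktop and level with the loading platform. Origin: centre of its footprint, at worktop height. -y is the pushing direction: edge at the gap at y = +85 mm (then a 6 mm rounded lip), 14 mm high end stop at y = -79, side rails at x = +-92. The trays' lanes run at x = +46 and -46 mm.
Not all that is in view belongs to the job. There is more than one size of the part that bears beaker_mid; the job needs the middle-sized.

How it is judged:
By the outcome, as a careful person would: the job done as asked, in the order asked, and still so for the second after the job is handed in, with the robot touching nothing.
It also fails if it takes over 35 s, if anything falls off the work surface, if the arm or the gripper's body presses on something with over 40 N, if the wrist force passes 120 N, or if a joint passes its speed limit or range.

## Working session

There is one attempt and no reset: what is moved stays moved. The work goes in short steps, each a Python script; the robot and the scene stay as the last script left them, time stands still between calls to the robot, and variables do not carry over. Pictures are saved under pics/ and viewed, at most 10 in all, crops included, and the job is handed in when it is done.

```bash
ls; mkdir -p pics; python3 - <<'E'
from station import ctrl,capture,camera_model
import cv2,numpy as np
ims=[]
for n in("scene","top"):
    im=capture(n); cv2.imwrite(f"pics/{n}.png",im[:,:,::-1]); m=camera_model(n); print(n,np.round(m["T"],3).tolist(),m["camera_matrix"],m["dist_coeffs"])
print(ctrl.current_time_s(),ctrl.tip_reach,ctrl.current_tool_rot())
E
```

```text
pics
scene [[-0.749, -0.468, 0.47, 0.233], [-0.663, 0.538, -0.521, 0.602], [-0.009, -0.702, -0.713, 0.702], [0.0, 0.0, 0.0, 1.0]] [[506.20635043   0.         320.58653907]
 [  0.         506.20635043 239.91025542]
 [  0.           0.           1.        ]] [0.04665782 0.         0.         0.         0.        ]
top [[-0.011, -0.997, 0.079, 0.601], [-1.0, 0.013, 0.017, 0.16], [-0.018, -0.079, -0.997, 0.986], [0.0, 0.0, 0.0, 1.0]] [[611.29781324   0.         314.74045644]
 [  0.         611.29781324 241.13820705]
 [  0.           0.           1.        ]] [-0.20849883  0.          0.          0.          0.        ]
0.1 0.011 [ 9.78468915e-01  2.06391572e-01 -9.27354018e-05 -1.04574688e-03]
```

View pics/scene.png

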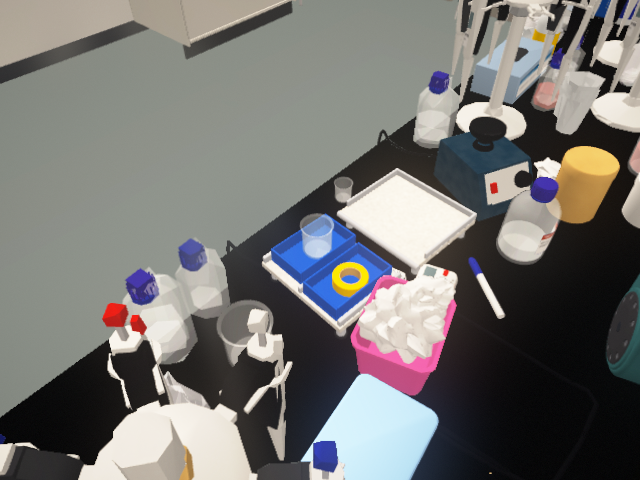

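View pics/top.png

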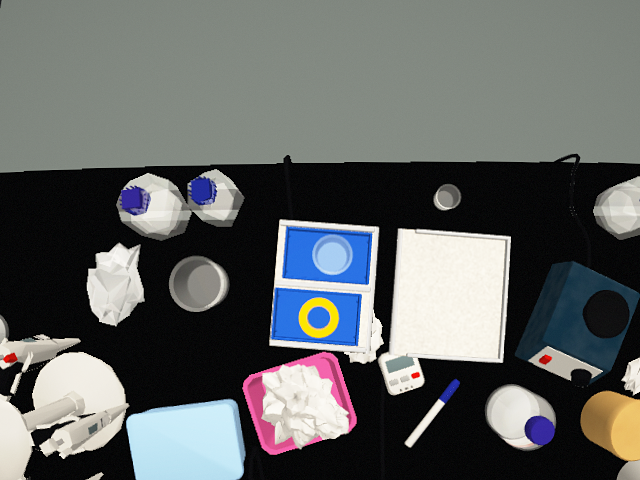

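The scene and top views show three beakers: a large one at top-view (199,284), one in a tray at (333,255) and a small one at (447,197). The two blue trays are at (327,255), with the middle-sized beaker, and (318,318), with the tape. The white receiving deck is at (452,295). I choose the upper tray at (327,255).

```bash
cat > h.py <<'E'
import cv2,numpy as np
from station import camera_model
def onplane(n,px,z,T=None):
    m=camera_model(n); T=m["T"] if T is None else T
    u=cv2.undistortPoints(np.array(px,float).reshape(-1,1,2),m["camera_matrix"],np.array(m["dist_coeffs"])).reshape(-1,2)
    d=np.c_[u,np.ones(len(u))]@np.array(T)[:3,:3].T; c=np.array(T)[:3,3]
    return c+d*((z-c[2])/d[:,2])[:,None]
def rect(P):
    (c,s,a)=cv2.minAreaRect((P[:,:2]*1000).astype(np.float32)); return np.round(c,1),np.round(s,1),round(a,1),np.round(cv2.boxPoints((c,s,a)),0).tolist()
E
python3 - <<'E'
import cv2,numpy as np
from h import *
im=cv2.imread("pics/top.png"); hsv=cv2.cvtColor(im,cv2.COLOR_BGR2HSV)
roi=np.zeros(im.shape[:2],np.uint8); roi[215:365,262:385]=255
b=cv2.inRange(hsv,(100,90,80),(125,255,255))&roi
for c in cv2.findContours(b,cv2.RETR_EXTERNAL,cv2.CHAIN_APPROX_NONE)[0]:
    if cv2.contourArea(c)>800: print("tray",cv2.boundingRect(c),rect(onplane("top",c,.078)))
w=cv2.inRange(hsv,(0,0,150),(180,70,255)); w[:,:385]=0;w[:,520:]=0;w[:222]=0
cs=max(cv2.findContours(w,cv2.RETR_EXTERNAL,cv2.CHAIN_APPROX_NONE)[0],key=cv2.contourArea)
print("deck",cv2.boundingRect(cs),rect(onplane("top",cs,.05)))
print("beakers",onplane("top",[[333,255]],.113),onplane("top",[[199,284],[228,284]],.1))
s=cv2.imread("pics/scene.png")
a=cv2.resize(im[215:370,260:520],None,fx=3,fy=3,interpolation=cv2.INTER_CUBIC)
cv2.imwrite("pics/crop1.png",a)
cv2.imwrite("pics/crop2.png",cv2.resize(s[160:340,255:485],None,fx=3.2,fy=3.2,interpolation=cv2.INTER_CUBIC))
E
```

```text
tray (271, 288, 91, 58) (array([562. , 174.1]), array([129.1,  77.2]), 84.9, [[518.0, 113.0], [595.0, 106.0], [606.0, 235.0], [529.0, 242.0]])
tray (282, 226, 90, 59) (array([653.1, 156.7]), array([129. ,  77.8]), 84.9, [[609.0, 96.0], [686.0, 89.0], [698.0, 217.0], [620.0, 224.0]])
deck (385, 229, 126, 166) (array([560.6, -28.2]), array([184.5, 256.5]), 84.7, [[424.0, -108.0], [680.0, -132.0], [697.0, 52.0], [441.0, 75.0]])
beakers [[0.65072569 0.1481681  0.113     ]] [[0.61117828 0.34448529 0.1       ]
 [0.61089856 0.30147943 0.1       ]]
```

View pics/crop1.png

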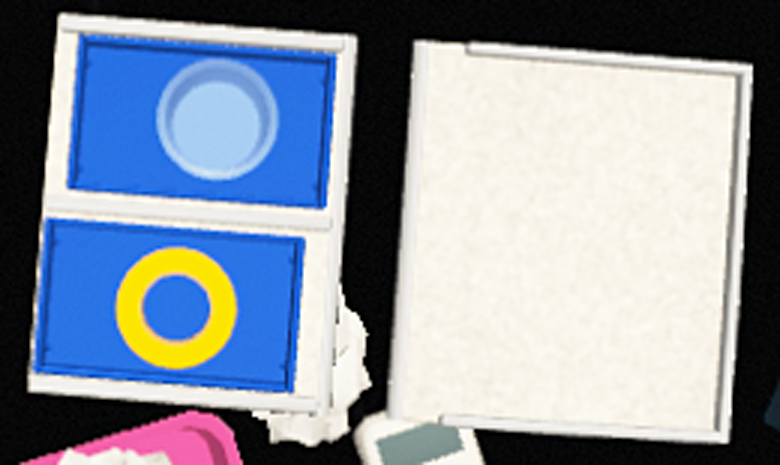

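View pics/crop2.png

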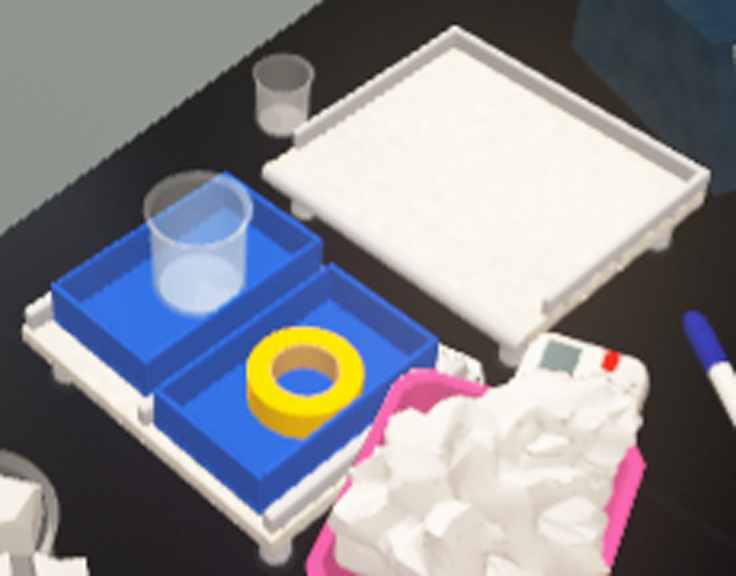

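The crops confirm the choice: the middle-sized beaker stands in the far tray, and the loading deck has no rail behind the trays. Next I'll measure the receiving-deck corners and plan.

```bash
python3 - <<'E'
from h import *
from station import ctrl,solver
from scipy.spatial.transform import Rotation as R
px=lambda c:[(260+x/3,215+y/3) for x,y in c]
e=onplane("top",px([(414,41),(389,415)]),.042)[:,:2]; s=onplane("top",px([(751,65),(731,441)]),.059)[:,:2]
l=onplane("top",px([(356,35),(328,412)]),.059)[:,:2]
u=np.array([np.cos(np.radians(84.9)),np.sin(np.radians(84.9))]); v=np.array([u[1],-u[0]])
c=np.array([.6531,.1567])
for n,p in(("gapedge",e),("endouter",s),("loadedge",l),("tray",c[None]),("bigbeaker",np.array([[.611,.301]]))): print(n,np.round((p-c)@u,4),np.round((p-c)@v,4))
th=np.arctan2(v[1],v[0])
for k in(0,np.pi):
    # tool y along +-v, z down
    yy=np.array([*v,0])*(1 if k==0 else -1); zz=np.array([0,0,-1.]); M=np.c_[np.cross(yy,zz),yy,zz]; q=R.from_matrix(M).as_quat()
    for t in(.13,-.12):
        p=c+u*t; print(k,q.round(4),solver.ik([*p,.066],q))
E
```

```text
gapedge [-0.107 -0.108] [ 0.051  -0.1423]
endouter [-0.2814 -0.2836] [ 0.0505 -0.143 ]
loadedge [-0.0754 -0.0752] [ 0.05   -0.1413]
tray [0.] [0.]
bigbeaker [0.14] [-0.0548]
0 [0.7379 0.6749 0.     0.    ] [ 3.28289938e-01  5.52670614e-01  1.12811916e+00 -4.44089210e-16
  1.46080288e+00  4.17301730e-01]
0 [0.7379 0.6749 0.     0.    ] [-3.02676444e-02  3.82605280e-01  1.36984470e+00 -4.44089210e-16
  1.38914267e+00  5.87441475e-02]
3.141592653589793 [-0.6749  0.7379  0.      0.    ] None
3.141592653589793 [-0.6749  0.7379  0.      0.    ] None
```

```bash
cat >> h.py <<'E'
c=np.array([.6531,.1567]);u=np.array([np.cos(np.radians(84.9)),np.sin(np.radians(84.9))]); v=np.array([u[1],-u[0]])
Q=[0.7379,0.6749,0,0]
def P(a,z,b=0): return [*(c+u*a+v*b),z]
E
python3 - <<'E'
from h import *
from station import solver
def tri(a,b):
    A=[];B=[]
    for n,p in(("top",a),("scene",b)):
        o=np.array(camera_model(n)["T"])[:3,3]; d=onplane(n,[p],0)[0]-o; d/=np.linalg.norm(d); M=np.eye(3)-np.outer(d,d); A.append(M);B.append(M@o)
    return np.linalg.lstsq(np.vstack(A),np.hstack(B),rcond=None)[0]
for a,b in(((203,190),(192,252)),((135,200),(142,287)),((228,284),(268,318)),((447,197),(343,189)),((333,255),(317,230))):
    p=tri(a,b); print(p.round(3),((p[:2]-c)@u).round(3),((p[:2]-c)@v).round(3))
e=onplane("top",[[243,205],[230,225]],.08); print(e, (e[:,:2]-c)@u,(e[:,:2]-c)@v)
for z in(.35,.3,.25,.2,.07): print(z,solver.ik(P(.087,z),Q) is not None)
E
```

```text
[0.745 0.333 0.128] 0.184 0.076
[0.731 0.429 0.143] 0.279 0.053
[0.611 0.309 0.051] 0.148 -0.055
[ 0.746 -0.038  0.021] -0.186 0.11
[0.651 0.148 0.099] -0.009 -0.001
[[0.72944414 0.28186364 0.08      ]
 [0.69948817 0.30153515 0.08      ]] [0.13145468 0.1483854 ] [0.06491556 0.03332951]
0.35 True
0.3 True
0.25 True
0.2 True
0.07 True
```

```bash
python3 - <<'E'
from h import *
from station import ctrl,capture
p=ctrl.current_position(); ctrl.move_l([p[0],p[1],.32],velocity=.2)
ctrl.command_gripper(.035)
ctrl.move_to(P(.087,.30),Q)
print(ctrl.current_position(),ctrl.current_time_s())
ctrl.move_l(P(.087,.13),velocity=.15)
print(ctrl.move_l(P(.087,.061),velocity=.06,f_stop=4))
print(ctrl.current_position(),ctrl.current_ft_force(),ctrl.current_time_s(),ctrl.tip_reach)
cv2.imwrite("pics/t2.png",np.hstack([capture("top")[180:360,180:400],capture("scene")[180:360,200:420]])[:,:,::-1].repeat(1,0))
i=cv2.imread("pics/t2.png"); cv2.imwrite("pics/t2.png",cv2.resize(i,None,fx=1.8,fy=1.8))
E
```

```text
[0.66119616 0.24217207 0.30016102] 4.2167
False
[0.66125569 0.24347015 0.06177453] [-0.22264346  0.13533343  0.95568791] 6.8 0.011
```

View pics/t2.png

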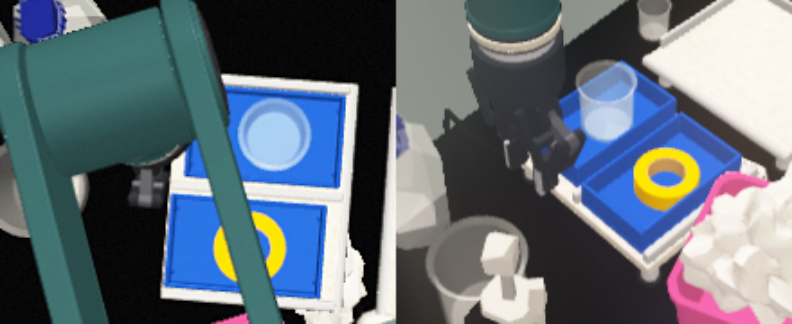

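```bash
python3 - <<'E'
from h import *
from station import ctrl,capture
for n,p,z in(("scene",(281.5,285),.052),("top",(262,293),.06),("top",(262,293),.1),("top",(262,275),.1)):
    q=onplane(n,[p],z)[0][:2]; print(n,z,q,(q-c)@u,(q-c)@v)
print(ctrl.current_grip_width())
a=capture("wrist"); b=capture("scene")[190:310,240:340]
cv2.imwrite("pics/w.png",np.hstack([cv2.resize(a,(440,330)),cv2.resize(b,(275,330),interpolation=cv2.INTER_CUBIC)])[:,:,::-1])
E
```

```text
scene 0.052 [0.64075063 0.24775272] 0.08959445992088244 -0.020394542424823685
top 0.06 [0.5972569  0.25587069] 0.09381395007905786 -0.06443773345889238
top 0.1 [0.59743214 0.25171014] 0.08968544687619706 -0.0638933378395897
top 0.1 [0.62357379 0.25152791] 0.09182778325322868 -0.03783897847582996
0.03496700235659579
```

View pics/w.png

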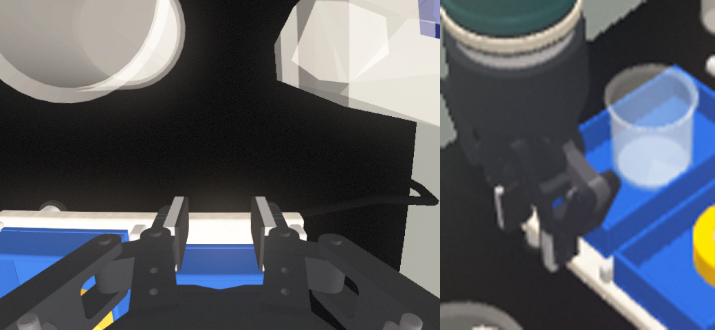

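```bash
cat >> h.py <<'E'
def tri(a,b):
    A=[];B=[]
    for n,p in(("top",a),("scene",b)):
        o=np.array(camera_model(n)["T"])[:3,3]; d=onplane(n,[p],0)[0]-o; d/=np.linalg.norm(d); M=np.eye(3)-np.outer(d,d); A.append(M);B.append(M@o)
    p=np.linalg.lstsq(np.vstack(A),np.hstack(B),rcond=None)[0]
    return p.round(3),((p[:2]-c)@u).round(3),((p[:2]-c)@v).round(3)
E
python3 - <<'E'
from h import *
from station import ctrl,capture
print(tri((268,294),(300,258)),tri((258,294),(298,262)),tri((268,294),(302,252)))
ctrl.command_gripper(.008)
a=cv2.resize(capture("top")[240:310,230:330],None,fx=3.5,fy=3.5,interpolation=cv2.INTER_CUBIC); b=cv2.resize(capture("scene")[210:305,240:340],None,fx=3.5,fy=3.5,interpolation=cv2.INTER_CUBIC)
a=cv2.copyMakeBorder(a,0,b.shape[0]-a.shape[0],0,0,cv2.BORDER_CONSTANT)
cv2.imwrite("pics/k.png",np.minimum(255,1.8*np.hstack([a,b])[:,:,::-1]))
E
```

```text
(array([0.598, 0.24 , 0.143]), np.float64(0.079), np.float64(-0.062)) (array([0.596, 0.252, 0.145]), np.float64(0.09), np.float64(-0.066)) (array([0.597, 0.238, 0.155]), np.float64(0.076), np.float64(-0.063))[ WARN:0@2.458] global loadsave.cpp:1063 imwrite_ Unsupported depth image for selected encoder is fallbacked to CV_8U.
```

View pics/k.png

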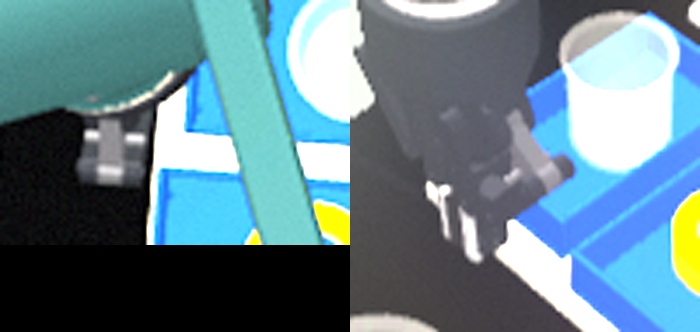

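The linkage knuckles sit at z≈0.14 m, well clear of the neighbouring tray, and the fingertips are behind the beaker tray's rear wall only. Pushing now.

```bash
python3 - <<'E'
from h import *
from station import ctrl,capture
ctrl.command_gripper(.03)
for a in(.0,-.118):
    print(ctrl.move_l(P(a,.061),velocity=.05,f_stop=10,orientation=Q),ctrl.current_position(),ctrl.current_ft_force(),ctrl.current_time_s())
    if a==0: t=capture("scene")
s=capture("scene"); tp=capture("top"); cv2.imwrite("pics/top3.png",tp[:,:,::-1])
cv2.imwrite("pics/s3.png",np.hstack([cv2.resize(x[150:340,240:480],None,fx=1.6,fy=1.6) for x in(t,s)])[:,:,::-1])
E
```

```text
False [0.65310348 0.15667629 0.0609832 ] [0.16798114 1.21334379 0.03871444] 9.7083
False [0.64260225 0.03920483 0.06097377] [ 0.77417655  3.00020317 -1.00081563] 12.2667
```

View pics/s3.png

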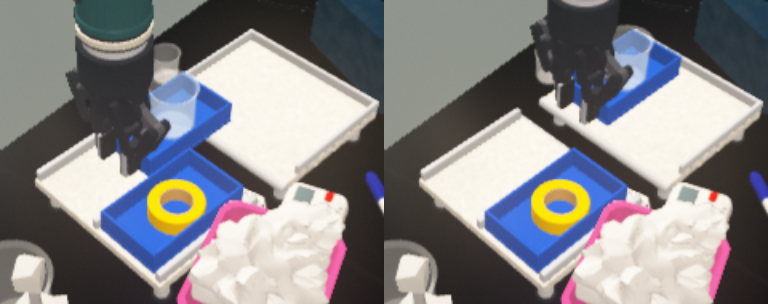

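The tray slid across level with the beaker upright, and the tape tray hasn't moved. I'll back off and check its position.

```bash
python3 - <<'E'
from h import *
from station import ctrl,capture
ctrl.move_l(P(-.09,.061),velocity=.06); ctrl.move_l(P(-.09,.25),velocity=.2)
ctrl.move_l(P(.04,.30,-.18),velocity=.25)
im=capture("top")[:,:,::-1].copy(); s=capture("scene")[:,:,::-1]
hsv=cv2.cvtColor(im,cv2.COLOR_BGR2HSV); b=cv2.inRange(hsv,(100,90,80),(125,255,255)); b[:215]=0;b[365:]=0;b[:,:262]=0;b[:,515:]=0
for k in cv2.findContours(b,cv2.RETR_EXTERNAL,cv2.CHAIN_APPROX_NONE)[0]:
    if cv2.contourArea(k)>500:
        r=rect(onplane("top",k,.078)); q=r[0]/1000; print(r[:3],((q-c)@u).round(4),((q-c)@v).round(4))
print(ctrl.current_time_s())
cv2.imwrite("pics/f.png",np.hstack([cv2.resize(x,(390,293)) for x in(im[200:380,260:520],s[150:340,240:490])]))
E
```

```text
(array([562. , 174.1]), array([129.1,  77.2]), 84.9) 0.0092 -0.0923
(array([635.5, -34.2]), array([132.4,  77.5]), 84.8) -0.1917 -0.0006
15.2333
```

View pics/f.png

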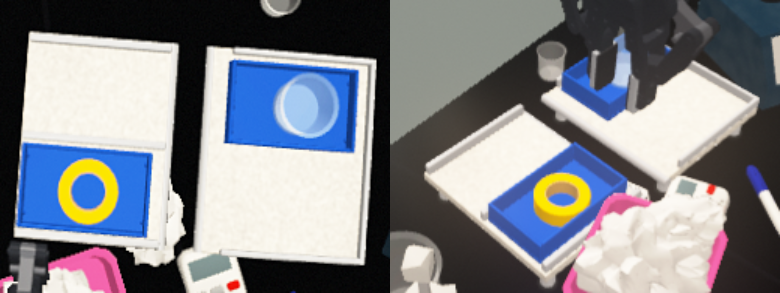

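The tray centre is about 6 mm from the deck centre, so its rear is 14 mm inside the edge. The beaker is upright, and the tape tray measures exactly where it was.

```bash
python3 -c "
from station import workorder
print(workorder.close_job())"
```

```text
the job is handed in; nothing more can be done
None
```

The beaker tray now stands wholly on the receiving platform with the beaker upright, the tape tray has not moved, and the job was handed in at about 15 s.

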